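# Clamp a tube rack on an orbital shaker

### The arm

A 6-joint arm with a two-finger parallel gripper is mounted at the origin on the work surface. World frame = base frame: x ahead of the robot, y to its left, z up, the work surface at z = 0. Lengths are in m, angles in degrees, forces in N, time in s.
With the tool pointing down it reaches from about 0.25 to 0.725 m from the base axis. Payload 9.7 kg.
Tool frame: the origin (TCP) lies midway between the tips of the shut fingers; the grasp point (between the pads) lies 19 mm behind it (grip_point_offset is the distance from the TCP to the grasp point, in m); y points along the fingers, z is the direction in which the jaws open and shut, and the axes are right-handed (so a half turn about y gives the same grasp; the last joint's range is limited). The gripper opens to 85 mm and grips with 20 to 120 N. Pads are 22 mm wide; open, the fingers measure 114 mm over their backs; the gripper's body (76 mm by 85 mm) begins 54 mm behind the grasp point. The pads swing forward as they close: fully open they stand 13 mm farther back than shut.
Start: joints at [-67.781, 4.979, 10.078, 95.1, 0, 90], TCP at [0.208, -0.509, 0.231] pointing down, gripper open.
Joint ranges: [-179.16, 179.16], [-48.56, 103.87], [-65.8, 70.77], [-126.05, 130.52], [-82.76, 87.17], [-180, 180]. Speed limits (degrees/s): [127.2, 127.2, 147.25, 180, 180, 180].

### API

Orientations are given as [roll, pitch, yaw] about the fixed x, y, z axes, in that order (R = Rz(yaw) Ry(pitch) Rx(roll)).
In Python, from workcell import get_obs, camera, job_done, grip_point_offset gives the robot as it stands.
- The arm moves only by the tool move_arm, never from a script. Its argument "deltas" is a list that holds one entry, the list of rows, each a list of 4 numbers: the shift along the tool's x, y, z in m, then the turn about the tool's y in degrees. A call has 1 to 5 rows; each row is the pose to reach, as a shift and turn from the pose commanded when the call began, along the tool's axes at that moment; what a row does not reach only later rows make up. A row lasts 1/10 s, in which the tool goes at most 50 mm and 8.59 degrees, less where a joint would pass 70% of its speed; a pose out of reach is approached as far as the arm can. A call with a gripper value outside its range is refused whole. "claw" is the finger opening in m, from 0 to 0.0854, set as the call begins (left out, the last holds). The fingers move at their own pace and stop on an object; "newtons" is the grip in N (left out, the last holds). Time passes only in rows, so rows that repeat a pose let the fingers close. It gives the time, the measured TCP pose, the force and the opening at its end, in the units of the state.
- get_obs(): the state, without advancing time (a new reading comes with each control period).
- camera(name): name is "scene" or "side" or "wrist"; returns a dict with "color" (384x512x3 uint8, blue, green, red), "range_z" (384x512 float32, m along the optical axis (not along the pixel's ray), 0 where there is no reading), "fx", "fy", "cx", "cy" (pixels), "T" (4x4, takes a point from camera to world coordinates). Camera axes: x right, y down, z forward; pixel columns grow to the right and rows downward; lengths in m; the calibration is good to about 2 mm. A picture is of the moment at which its call begins.
- job_done(): hands the job in, once; it reports no verdict.
The state is a dict: "time": time; "q": joint angles; "qd": joint speeds; "joint_efforts": joint torques, N m; "ee_pos": TCP position; "tcp_rot": TCP orientation; "wrist_force": force on the tool from outside, world axes, zero at the start; "torque": the same for the moment, N m; "opening": finger opening in m.
Only numpy, scipy, OpenCV 4.12 (cv2) and the standard library are available. Lean on these libraries where they do the work, as an engineer would, in place of code of your own. Each camera call takes 0.05 s, during which the arm holds its last target. There are 200 camera calls.

### The job

Get the tube rack ready for shaking: slacken the bar knob of the sliding clamp (counterclockwise), slide the clamp up so that it pushes the rack squarely home against the fixed stop with the springs behind the clamp's pressure plate about half squeezed (not slack and not bottomed out), and turn the knob clockwise until it is fully tight, so that everything stays so when you let go. Keep the rack standing on the platform and leave the other things on the bench alone.

Things in the scene. Friction and masses are not known exactly. Their poses are not given: they have to be found in the camera images.
- shaker: Grey orbital shaker, fixed to the bench, with a level aluminium platform 240 mm (x) by 330 mm (y) whose top face is 100 mm above the bench. Origin: under the machine's centre, at bench level. Its y axis is the line along which the clamp slides; the fixed stop is at the -y end, the clamp comes from the +y side.
- stop_face (a point): Point on the platform at the foot of the fixed stop (an aluminium bar 170 mm long along x, 14 mm thick, 40 mm high): the centre of the lower edge of its face, which looks to +y of the shaker, 130 mm from the shaker's centre. Axes as the shaker's.
- rack: Loose black tube rack with white tube caps, 120 mm (x) by 80 mm (y) by 55 mm high (68 mm over the caps), about 0.45 kg, standing on the platform between stop and clamp. Origin: centre of its underside; z up. Home against the stop, its origin is 40 mm from the stop's face and its x axis is parallel to the shaker's.
- carriage (a joint): Travel of the sliding clamp (dark steel block 170 mm long along x, 44 mm deep along y, 35 mm high) along the platform, m: 0 at the far +y end, grows towards the fixed stop (-y of the shaker), at most 0.15. Its centre, where the knob stands, is at y = 0.110 minus this value in the shaker's frame, x = 0.
- plate (a joint): Squeeze of the clamp's sprung pressure plate (aluminium, 160 mm long, 8 mm thick, 46 mm high, in front of the block on its -y side), m: 0 when the springs are slack and the plate stands 12 mm off the block, 0.012 when bottomed out against the block. 2 N start to move it, then 1 N per mm. The springs push the clamp back if it is not held or locked.
- jaw_face (a point): Centre of the pressure plate's face that meets the rack, 24 mm above the platform; with slack springs 42 mm from the knob's axis, towards -y. Axes as the shaker's.
- knob (a joint): Angle of the clamp knob, rad: 0 is fully tight against its end stop, it grows as the knob is turned counterclockwise seen from above (loosening), at most 3.4. The clamp bites below 2.0 (harder and harder towards 0, well over 100 N of hold when tight); above 2.0 the clamp slides freely (about 1.5 N). The knob stays where it is left and needs up to about 0.35 N m.
- knob_grip (a point): Centre of the knob's bar grip: black plastic bar 70 mm long, 15 mm wide, 26 mm high, on an upright stem on the middle of the clamp block, the bar's top 112 mm above the platform and its underside 86 mm above it. The point is on the turning axis at half the bar's height (99 mm above the platform); x runs along the bar, y across it, z up. At joint value 0 the bar lies along the shaker's x.
- spare_block: Bystander: loose black tube block, 110 x 75 x 45 mm, on the bench; origin: centre of its underside.
- adapter: Bystander: loose green round tube adapter, 72 mm across, 70 mm high with a steel pin to 100 mm, on the bench; origin: centre of its underside.
- flask: Bystander: loose clear bottle, 70 mm across, 150 mm high, on the bench; origin: centre of its underside.
Not all that is in view belongs to the job. Leave any pink look-alike of the rack alone.

How it is judged (in metres and radians):
On the way, in this order (a step that is already met when the one before it is completed fails the run):
1. the knob is slackened by a good turn (over 1 rad) (value of joint knob above 1 rad), for 0.2 s.
2. the rack is home against the stop with the springs squeezed 2.5 mm or more (value of joint plate above 0.0025 m and y of rack in the frame of stop_face below 0.0425 m), for 0.2 s.
At the end, for the whole second after the job is handed in: The knob is tight (within 0.35 rad of its end stop), the springs stay squeezed by 3 to 9.5 mm of their 12 mm, and the rack stands at rest flat on the platform (within 4 mm of its height, 0.05 rad), within 2.5 mm of the fixed stop and square to it within 0.05 rad (value of joint knob below 0.35 rad and value of joint plate between 0.003 and 0.0095 m and y of rack in the frame of stop_face below 0.0425 m and angle between the x axis of rack and the x axis of shaker, either way round below 0.05 rad and z of rack in the frame of stop_face below 0.004 m and angle between rack's own z axis and vertical below 0.05 rad and linear speed of rack below 0.01 m/s); the robot touches nothing.
It fails at once if the rack is tipped by more than 0.25 rad or lifted 20 mm off the platform (angle between rack's own z axis and vertical above 0.25 rad or z of rack in the frame of stop_face above 0.02 m).
It fails at once if another thing on the bench is moved by more than 20 mm (distance of any of spare_block, adapter, flask from where it was at the start of the episode above 0.02 m).
It also fails if it takes over 66 s, if anything falls off the work surface, if the arm or the gripper's body presses on something with over 40 N, if the wrist force passes 120 N, or if a joint passes its speed limit or range.

## Working session

There is one attempt and no reset: what is moved stays moved. The work goes in short steps, Python scripts to look and compute and a tool call to move; the robot and the scene stay as the last step left them, time stands still between calls to the robot, and variables do not carry over. Pictures are saved under pics/ and viewed, about 8 in all and at most 12, crops included, and the job is handed in when it is done.

Besides the shell and the picture viewer there is one more tool, called as a command line: name --argument value ..., lists and objects as JSON in quotes. move_arm: Moves the arm, as the interface text tells. Its arguments: {"type":"object","properties":{"deltas":{"type":"array"},"claw":{"type":"number"},"newtons":{"type":"number"}},"required":["deltas"]}

```bash
mkdir -p pics; python3 - <<'E'
from workcell import *
import cv2,numpy as np
print(get_obs(),grip_point_offset)
a=camera("scene");b=camera("side")
for n,c in(("scene",a),("side",b)):
    np.savez(n+".npz",**c); print(n,c["fx"],c["cx"],c["cy"],np.round(c["T"],3).tolist())
cv2.imwrite("pics/s1.png",a["color"]);cv2.imwrite("pics/s2.png",b["color"])
E
```

```text
{'time': 0.0, 'q': array([-6.77792037e+01,  5.01133353e+00,  1.00331414e+01,  9.50999651e+01,
       -7.51437734e-04,  9.00017658e+01]), 'qd': array([-0.06776547,  0.01099204, -0.06359966,  0.00802399, -0.03395679,
       -0.02840658]), 'joint_efforts': array([ 1.94723005e-03, -5.20385635e+01,  4.64802969e+01,  1.62334606e-02,
        1.57253289e-04,  2.33425021e-05]), 'ee_pos': array([ 0.20790297, -0.50893246,  0.23056908]), 'tcp_rot': array([-9.00781572e+01, -7.53845777e-04, -1.57780968e+02]), 'wrist_force': array([ 0.75019657, -0.46331995,  0.35346874]), 'torque': array([-0.03056323, -0.04719661,  0.01740021]), 'opening': 0.08559778859206384} 0.0187
scene 483.76070418671856 258.8331138303033 182.76122222518018 [[0.4, 0.658, -0.639, 1.499], [0.917, -0.279, 0.287, -0.415], [0.011, -0.7, -0.714, 1.159], [0.0, 0.0, 0.0, 1.0]]
side 405.7804906222093 247.72541922475028 185.58721208382522 [[-0.883, -0.3, 0.362, 0.12], [-0.47, 0.57, -0.674, 0.882], [-0.004, -0.765, -0.644, 1.001], [0.0, 0.0, 0.0, 1.0]]
```

View pics/s1.png

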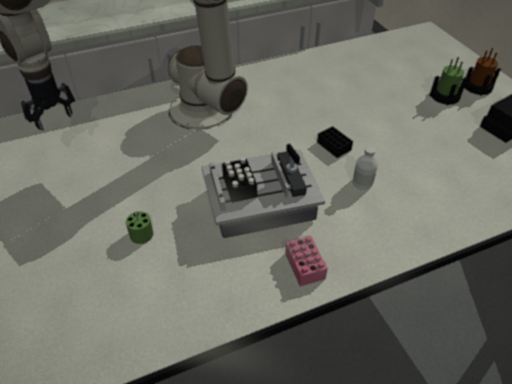

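View pics/s2.png

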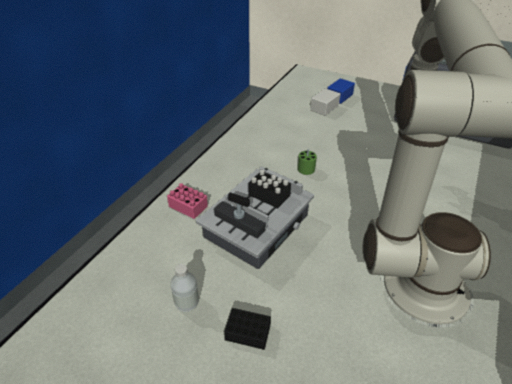

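The scene view shows the shaker at about (262,190): rack at (240,175) near the stop on the left, clamp and knob at (292,170). The spare block is at (335,140), the flask at (365,168), the adapter at (140,227) and the pink decoy at (306,260). The side view agrees. Next I measure with the depth data.

```bash
cat > h.py <<'E'
import numpy as np,cv2
def cloud(c):
    z=c["range_z"];v,u=np.mgrid[:z.shape[0],:z.shape[1]]
    P=np.stack([(u-c["cx"])/c["fx"]*z,(v-c["cy"])/c["fy"]*z,z],-1)
    W=P@c["T"][:3,:3].T+c["T"][:3,3]; W[z==0]=np.nan; return W
def rect(p):
    (cx,cy),(w,h),a=cv2.minAreaRect((p*1000).astype(np.float32)); 
    return np.round([cx,cy,w,h,a],1)
E
python3 - <<'E'
from h import *
for n in("scene","side"):
    c=dict(np.load(n+".npz"));W=cloud(c);np.save(n+"W.npy",W)
    m=(np.abs(W[...,0]-.45)<.35)&(np.abs(W[...,1])<.35)
    print(n,np.histogram(W[...,2][m],bins=np.arange(-.01,.25,.01)))
    for lo,hi in((.094,.106),(.128,.15),(.15,.158),(.158,.175),(.19,.225)):
        mm=(m&(W[...,2]>lo)&(W[...,2]<hi)).astype(np.uint8)
        k,l,s,_=cv2.connectedComponentsWithStats(mm)
        for i in range(1,k):
            if s[i,4]>25: 
                p=W[l==i];print(lo,s[i].tolist(),rect(p[:,:2]),p.mean(0).round(3),c["color"][l==i].mean(0).round())
i=0
ims=[]
for n,(x,y,w,h) in(("scene",(195,135,140,105)),("side",(190,160,140,105))):
    ims.append(cv2.resize(np.load(n+".npz")["color"][y:y+h,x:x+w],(800//2*1,300),interpolation=cv2.INTER_CUBIC))
cv2.imwrite("pics/c1.png",np.hstack(ims))
E
```

```text
scene (array([10351, 13766,   311,   290,   304,   348,   464,   484,   173,
         134,  1759,  2197,   270,   300,   751,   478,   653,   377,
         189,   149,   196,   213,   210,   106,    96]), array([-0.01,  0.  ,  0.01,  0.02,  0.03,  0.04,  0.05,  0.06,  0.07,
        0.08,  0.09,  0.1 ,  0.11,  0.12,  0.13,  0.14,  0.15,  0.16,
        0.17,  0.18,  0.19,  0.2 ,  0.21,  0.22,  0.23,  0.24]))
0.094 [224, 104, 18, 11, 34] [179.8  71.8  11.6  81.7  20.2] [0.178 0.069 0.1  ] [48. 54. 56.]
0.094 [201, 149, 124, 75, 3598] [553.9  16.  331.3 247.3  81.4] [0.585 0.005 0.1  ] [105. 109. 107.]
0.094 [356, 159, 10, 12, 51] [602.3 340.5  49.7  17.5   8.4] [0.604 0.342 0.099] [101. 106. 104.]
0.128 [196, 89, 52, 23, 200] [167.6  41.1 184.4  96.3  76.8] [0.178 0.04  0.14 ] [36. 41. 43.]
0.128 [271, 151, 36, 41, 682] [567.3  99.3  65.8 174.3  81.4] [0.577 0.096 0.138] [60. 61. 59.]
0.128 [209, 162, 16, 43, 225] [ 533.8 -119.6   15.1  169.3   81.4] [ 0.54  -0.121  0.139] [107. 111. 110.]
0.128 [222, 167, 35, 30, 171] [561.1 -80.5 135.   64.5  28.4] [ 0.587 -0.067  0.139] [25. 26. 26.]
[... 1683 characters left out ...]
373, 268, 22, 4, 39] [125.  131.1  51.9   5.2  19.8] [0.125 0.131 0.154] [118. 131. 130.]
0.158 [263, 175, 13, 12, 65] [541.9 -48.8  62.4  17.   83.9] [ 0.541 -0.048  0.165] [139. 146. 145.]
0.158 [257, 176, 9, 8, 39] [565.  -40.7  37.9  14.   83.2] [ 0.565 -0.039  0.165] [142. 150. 149.]
0.158 [273, 177, 9, 9, 43] [516.1 -59.7  39.4  14.   80. ] [ 0.516 -0.058  0.165] [142. 149. 148.]
0.158 [364, 234, 33, 36, 188] [163.9 101.8  46.2 127.1  55. ] [0.146 0.12  0.167] [ 89.  99. 100.]
0.19 [227, 192, 23, 15, 181] [5.657e+02 1.108e+02 7.010e+01 1.850e+01 4.000e-01] [0.564 0.115 0.204] [33. 33. 33.]
0.19 [366, 219, 38, 42, 667] [162.5  82.2  66.7 140.6  53.2] [0.147 0.1   0.208] [123. 135. 136.]
```

View pics/c1.png

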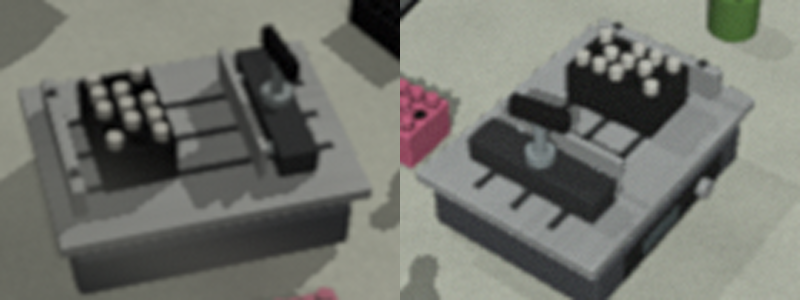

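The crop shows the knob bar at upper right in the left half (280,50), the rack square and about 20 mm off the stop, and the bar nearly along the shaker's x. The measurements give:
- **Shaker:** centre (0.5535, 0.0175), yaw -8.6°.
- **Knob:** axis (0.567, 0.110), angle about 0.16 rad, carriage about 0.017.
- **Rack:** about 21 mm to go to the stop.

I'm moving towards the knob and turning counterclockwise, which is negative about the tool's y.

move_arm --deltas '[[[-0.038, -0.03, -0.03, -8.5], [-0.076, -0.05, -0.06, -17], [-0.114, -0.05, -0.09, -25.5], [-0.152, -0.05, -0.118, -34], [-0.19, -0.05, -0.146, -42]]]' --claw 0.085 --newtons 80

```text
time: 0.6
ee_pos: [0.3284, -0.3017, 0.2813]
tcp_rot: [-90.0, -0.0, -115.5]
wrist_force: [1.3, -0.5, -0.0]
opening: 0.0849
```

```bash
cat >> h.py <<'E'
def delta(o,pos,yaw):
    y=np.radians(o["tcp_rot"][2]);d=np.array(pos)-o["ee_pos"]
    t=-((yaw-o["tcp_rot"][2]+180)%360-180)
    return np.round([np.cos(y)*d[0]+np.sin(y)*d[1],-d[2],-np.sin(y)*d[0]+np.cos(y)*d[1],t],4)
def show(o): print(o["time"],o["q"].round(1),o["ee_pos"].round(4),o["tcp_rot"].round(2),o["wrist_force"].round(1),o["torque"].round(2),o["opening"])
E
python3 -c "
from h import *;from workcell import *
o=get_obs();show(o);print(delta(o,(.567,.11,.30),0))"
```

```text
0.6 [-42.6  -7.7   3.2 101.    0.   72.9] [ 0.3284 -0.3017  0.2813] [ -89.98   -0.   -115.47] [ 1.3 -0.5 -0. ] [-0.02 -0.06 -0.02] 0.08490723941946024
[-4.743000e-01 -1.870000e-02  3.830000e-02 -1.154727e+02]
```

move_arm --deltas '[[[-0.048, -0.01, 0.004, -8.5], [-0.096, -0.02, 0.008, -17], [-0.144, -0.02, 0.012, -25.5], [-0.19, -0.02, 0.016, -34], [-0.237, -0.02, 0.019, -42]]]'

```text
time: 1.1
ee_pos: [0.4487, -0.0963, 0.3012]
tcp_rot: [-90.0, -0.0, -73.4]
wrist_force: [0.7, -1.7, -0.3]
opening: 0.0847
```

```bash
python3 -c "
from h import *;from workcell import *
o=get_obs();show(o);print(delta(o,(.567,.11,.30),0))"
```

```text
1.1 [-12.1  -5.2   7.8 103.   -0.   61.3] [ 0.4487 -0.0963  0.3012] [-90.    -0.   -73.43] [ 0.7 -1.7 -0.3] [-0.04 -0.01 -0.06] 0.08472064814574573
[-1.64000e-01  1.20000e-03  1.72200e-01 -7.34313e+01]
```

move_arm --deltas '[[[-0.034, 0, 0.034, -8.5], [-0.068, 0, 0.069, -17], [-0.102, 0, 0.104, -25.5], [-0.136, 0, 0.138, -34], [-0.164, 0, 0.172, -42]]]'

```text
time: 1.6
ee_pos: [0.5679, 0.1097, 0.301]
tcp_rot: [-90.0, 0.0, -31.4]
wrist_force: [-0.6, -1.4, 0.6]
opening: 0.0848
```

move_arm --deltas '[[[0, 0, 0, -8.5], [0, 0, 0, -17], [0, 0, 0, -25.5], [0, 0, 0, -31.4], [0, 0, 0, -31.4]]]'

```text
time: 2.1
ee_pos: [0.5674, 0.1074, 0.3008]
tcp_rot: [-90.0, 0.0, -0.3]
wrist_force: [-0.0, 0.8, 0.7]
opening: 0.0851
```

```bash
cat >wr.py <<'E'
from h import *;from workcell import *
o=get_obs();show(o)
for n in("wrist","scene","side"):
    c=camera(n);W=cloud(c);np.save(n+"W.npy",W)
    if n=="wrist": cv2.imwrite("pics/w1.png",c["color"])
    g=c["color"].max(-1)
    m=(np.abs(W[...,0]-.56)<.2)&(np.abs(W[...,1]-.05)<.2)&(g<70)&(W[...,2]>.19)&(W[...,2]<.222)
    k,l,s,_=cv2.connectedComponentsWithStats(m.astype(np.uint8))
    for i in range(1,k):
        if s[i,4]>40:
            p=W[l==i];t=p[p[:,2]>.206];print(n,s[i].tolist(),rect(p[:,:2]),"top",rect(t[:,:2]) if len(t)>5 else 0,np.median(t[:,2]))
E
python3 wr.py
```

```text
2.1 [ 10.7  11.3  25.  103.8  -0.   11. ] [0.5674 0.1074 0.3008] [-9.001e+01  5.000e-02 -2.900e-01] [-0.   0.8  0.7] [-0.05 -0.03 -0.04] 0.08505742822981956
wrist [243, 144, 21, 92, 1722] [5.666e+02 1.060e+02 6.910e+01 1.500e+01 5.000e-01] top [566.6 105.9  68.9  15.    0.8] 0.21084425038984272
scene [285, 144, 14, 20, 131] [571.4 103.9  68.   17.3   1.6] top [571.4 103.9  68.   17.3   1.6] 0.21138475156519326
side [229, 192, 21, 14, 172] [563.5 108.7  19.2  66.5  86.6] top [564.  109.   18.8  65.3  85. ] 0.21036113350998864
```

View pics/w1.png

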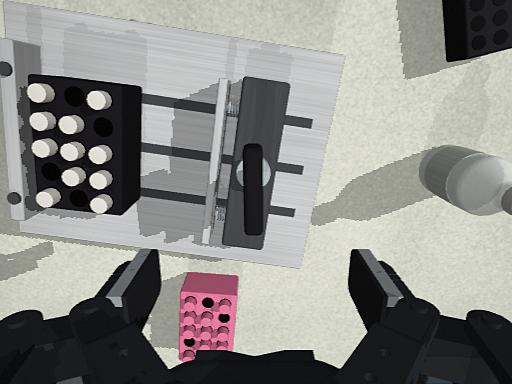

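The wrist view shows the bar at (253,190), straight along the image column and lined up with the jaws. The rack at (82,145) is nearly square, and the stop's bar is at (15,130). I refine the angles from this cloud.

```bash
python3 - <<'E'
from h import *
W=np.load("wristW.npy")
roi=np.zeros(W.shape[:2],bool);roi[:270,:350]=1
for nm,lo,hi,x0,x1 in(("stop",.136,.143,0,60),("rack",.150,.157,20,150),("caps",.163,.171,20,150),("block",.131,.138,200,300),("plate",.142,.149,190,240),("platform",.097,.103,0,350)):
    m=roi&(W[...,2]>lo)&(W[...,2]<hi);m[:,:x0]=0;m[:,x1:]=0
    p=W[m];print(nm,len(p),rect(p[:,:2]) if len(p)>5 else 0)
E
```

```text
stop 2914 [ 535.8 -106.2   48.2  170.    76.5]
rack 8013 [542.6 -50.8  80.3 120.2  82.8]
caps 3189 [542.5 -50.9  63.9 107.3  82.7]
block 5658 [566.1 100.3  56.2 169.5  81.3]
plate 1485 [563.   79.4  29.8 159.8  81.4]
platform 41938 [553.5  16.5 329.9 240.   81.3]
```

move_arm --deltas '[[[0, 0.02, 0, -0.9], [0, 0.05, 0, -0.9], [0, 0.06, 0, -0.9], [0, 0.06, 0, -0.9]]]'

```text
time: 2.65
ee_pos: [0.5667, 0.1071, 0.2399]
tcp_rot: [-90.0, 0.2, 0.4]
wrist_force: [0.3, -0.6, 0.1]
opening: 0.0851
```

```bash
python3 -c "
from h import *;from workcell import *
o=get_obs();show(o);print(delta(o,(.567,.106,.180),.6))"
```

```text
2.65 [10.7  9.1 15.6 96.6  0.  10.3] [0.5667 0.1071 0.2399] [-90.03   0.16   0.44] [ 0.3 -0.6  0.1] [ 0.05  0.03 -0.01] 0.08512025599526038
[ 0.0002  0.0599 -0.0011 -0.1589]
```

Descend, then close.

move_arm --deltas '[[[0, 0.025, -0.001, 0], [0, 0.05, -0.001, 0], [0, 0.06, -0.001, 0], [0, 0.06, -0.001, 0]]]'

```text
time: 3.05
ee_pos: [0.5672, 0.1063, 0.1812]
tcp_rot: [-90.0, 0.1, 0.5]
wrist_force: [-0.0, -0.1, -0.5]
opening: 0.085
```

move_arm --deltas '[[[0, 0, 0, 0], [0, 0, 0, 0], [0, 0, 0, 0], [0, 0, 0, 0], [0, 0, 0, 0]]]' --claw 0.0

```text
time: 3.55
ee_pos: [0.5677, 0.1065, 0.1818]
tcp_rot: [-90.0, -0.0, 0.5]
wrist_force: [-2.6, 3.8, 7.8]
opening: 0.0139
```

move_arm --deltas '[[[0, 0, 0, 0], [0, 0, 0, 0], [0, 0, 0, 0]]]'

```text
time: 3.85
ee_pos: [0.5676, 0.1065, 0.1819]
tcp_rot: [-90.0, -0.1, 0.5]
wrist_force: [-0.6, 1.0, 5.1]
opening: 0.0138
```

The bar is held and forces are low. I turn it counterclockwise.

move_arm --deltas '[[[0, 0, 0, -6], [0, 0, 0, -13], [0, 0, 0, -20], [0, 0, 0, -27], [0, 0, 0, -34]]]'

```text
time: 4.35
ee_pos: [0.5673, 0.1074, 0.1818]
tcp_rot: [-89.9, -0.1, 34.8]
wrist_force: [-2.1, 6.7, 5.1]
opening: 0.0136
```

```bash
python3 -c "
from h import *;from workcell import *
show(get_obs())"
```

```text
4.35 [ 10.7   8.    7.9  89.9   0.1 -24.2] [0.5673 0.1074 0.1818] [-8.991e+01 -8.000e-02  3.484e+01] [-2.1  6.7  5.1] [ 1.31  0.63 -0.24] 0.013580223698474277
```

move_arm --deltas '[[[0, 0, 0, -7], [0, 0, 0, -14], [0, 0, 0, -21], [0, 0, 0, -28], [0, 0, 0, -35]]]'

```text
time: 4.85
ee_pos: [0.5662, 0.1066, 0.1818]
tcp_rot: [-89.9, 0.0, 69.8]
wrist_force: [-9.0, 1.7, 8.0]
opening: 0.0135
```

move_arm --deltas '[[[0, 0, 0, -7], [0, 0, 0, -14], [0, 0, 0, -21], [0, 0, 0, -28], [0, 0, 0, -35]]]'

```text
time: 5.35
ee_pos: [0.5651, 0.1065, 0.1817]
tcp_rot: [-89.8, -0.1, 104.8]
wrist_force: [-16.5, 1.2, 9.9]
opening: 0.0135
```

move_arm --deltas '[[[0, 0, 0, -7], [0, 0, 0, -14], [0, 0, 0, -21], [0, 0, 0, -28], [0, 0, 0, -30]]]'

```text
time: 5.85
ee_pos: [0.5643, 0.1064, 0.1818]
tcp_rot: [-89.8, -0.2, 134.8]
wrist_force: [-20.3, 1.7, 11.5]
opening: 0.0136
```

```bash
python3 -c "
from h import *;from workcell import *
o=get_obs();show(o);print(delta(o,(.5514,.0027,o['ee_pos'][2]),o['tcp_rot'][2]))"
```

```text
5.85 [ 1.060e+01  7.900e+00  7.800e+00  9.020e+01  1.000e-01 -1.241e+02] [0.5643 0.1064 0.1818] [-89.78  -0.24 134.79] [-20.3   1.7  11.5] [ 0.31  3.71 -0.2 ] 0.013649739241134964
[-0.0645 -0.      0.0823 -0.    ]
```

The bar is at about 135° (knob about 2.5 rad), so the clamp is free. I slide towards the stop along shaker -y, 70 mm first.

move_arm --deltas '[[[-0.0083, 0, 0.0112, 0], [-0.0167, 0, 0.0225, 0], [-0.025, 0, 0.0337, 0], [-0.0333, 0, 0.045, 0], [-0.0417, 0, 0.0562, 0]]]'

```text
time: 6.35
ee_pos: [0.5538, 0.0375, 0.1817]
tcp_rot: [-89.9, -0.3, 134.6]
wrist_force: [-17.6, 6.2, 11.0]
opening: 0.0136
```

move_arm --deltas '[[[-0.003, 0, 0.004, 0], [-0.006, 0, 0.008, 0], [-0.0089, 0, 0.012, 0], [-0.0119, 0, 0.0161, 0], [-0.0143, 0, 0.0193, 0]]]'

```text
time: 6.85
ee_pos: [0.5502, 0.0143, 0.1817]
tcp_rot: [-89.9, -0.3, 134.6]
wrist_force: [-17.1, 8.2, 11.9]
opening: 0.0138
```

```bash
cat > st.py <<'E'
from h import *;from workcell import *
o=get_obs();show(o)
y=np.array([.150,.9887]);C=np.array([.5535,.0165])
print("tcp shaker y",(o["ee_pos"][:2]-C)@y,"force along y",o["wrist_force"][:2]@y)
c=camera("wrist");W=cloud(c);cv2.imwrite("pics/w%d.png"%int(o["time"]*100),c["color"])
S=np.stack([(W[...,:2]-C)@np.array([.9887,-.150]),(W[...,:2]-C)@y],-1)
Z=W[...,2]
def sel(zl,zh,y0,y1,x=.085):
    m=(Z>zl)&(Z<zh)&(abs(S[...,0])<x)&(S[...,1]>y0)&(S[...,1]<y1);return S[m]
for n,a in(("stop",(.136,.143,-.16,-.12)),("rack",(.151,.157,-.14,.02,.07)),("plate",(.142,.149,-.06,.07)),("block",(.131,.138,-.05,.12))):
    p=sel(*a)
    if len(p)>30: print(n,len(p),rect(p),"y pct",np.percentile(p[:,1],[1,50,99]).round(4))
E
python3 st.py
```

```text
6.85 [ 1.400e+00  4.600e+00  4.100e+00  8.980e+01  1.000e-01 -1.332e+02] [0.5502 0.0143 0.1817] [-89.89  -0.27 134.58] [-17.1   8.2  11.9] [1.39 3.09 0.07] 0.013842903522557402
tcp shaker y -0.002703047007101951 force along y 5.5537722189227985
stop 5663 [ -16.9 -137.3   14.8  136.    89.5] y pct [-0.1439 -0.1366 -0.1308]
rack 23662 [ -1.7 -84.9  79.5 120.2  89.9] y pct [-0.1236 -0.0845 -0.0459]
plate 4113 [  1.6 -20.2  64.1 159.8  84.7] y pct [-0.045  -0.0408  0.0093]
block 11672 [  2.2 -13.6  63.2 165.4  89.9] y pct [-0.0259 -0.0107  0.0166]
```

The rack is square and 5 mm short of the stop. Another 8 mm, then check.

move_arm --deltas '[[[-0.0012, 0, 0.0016, 0], [-0.0024, 0, 0.0032, 0], [-0.0036, 0, 0.0048, 0], [-0.0048, 0, 0.0064, 0], [-0.0048, 0, 0.0064, 0]]]'

```text
time: 7.4
ee_pos: [0.549, 0.0065, 0.1818]
tcp_rot: [-89.9, -0.3, 134.6]
wrist_force: [-16.5, 6.5, 10.9]
opening: 0.0137
```

```bash
python3 st.py
```

```text
7.4 [ 6.00e-01  4.40e+00  3.90e+00  8.98e+01  1.00e-01 -1.34e+02] [0.549  0.0065 0.1818] [-89.9   -0.28 134.58] [-16.5   6.5  10.9] [1.25 3.08 0.11] 0.013731288644999125
tcp shaker y -0.01053693225431203 force along y 3.947789859287643
stop 3853 [ -12.9 -137.2  143.8   21.3    3.2] y pct [-0.1441 -0.1395 -0.1312]
rack 23533 [ -1.7 -90.6  79.8 120.1  89.9] y pct [-0.1291 -0.0903 -0.0514]
plate 4056 [  1.1 -26.   59.8 160.   86. ] y pct [-0.0505 -0.0463  0.0014]
block 11677 [  2.4 -11.9  44.2 165.   89.9] y pct [-0.0337 -0.0185  0.0087]
```

move_arm --deltas '[[[-0.0006, 0, 0.0008, 0], [-0.0012, 0, 0.0016, 0], [-0.0018, 0, 0.0024, 0], [-0.0022, 0, 0.003, 0], [-0.0022, 0, 0.003, 0]]]'

```text
time: 7.95
ee_pos: [0.5486, 0.0036, 0.1817]
tcp_rot: [-90.0, -0.3, 134.6]
wrist_force: [-16.0, 12.2, 10.9]
opening: 0.0136
```

```bash
python3 st.py
```

```text
7.95 [   0.3    4.3    3.8   89.8    0.2 -134.3] [0.5486 0.0036 0.1817] [-89.96  -0.32 134.61] [-16.   12.2  10.9] [2.07 2.96 0.04] 0.01360385271157076
tcp shaker y -0.013473708728793865 force along y 9.693725106251673
stop 4022 [ -12.2 -137.3  145.4   21.1    2.7] y pct [-0.144  -0.1393 -0.131 ]
rack 23501 [ -1.7 -90.6  79.8 120.1  90. ] y pct [-0.1292 -0.0907 -0.0515]
plate 3972 [  1.2 -27.4  56.5 159.6  86.2] y pct [-0.0505 -0.0463 -0.0014]
block 11671 [  2.2 -14.8  44.2 165.2  89.9] y pct [-0.0366 -0.0214  0.0058]
```

```bash
ls pics; cp pics/w795.png pics/last.png 2>/dev/null; ls -t pics | head -1
```

```text
c1.png
s1.png
s2.png
w1.png
w685.png
w740.png
w795.png
last.png
```

The rack is home and square, and the squeeze is about 6 mm by geometry and by force (9.7 N less friction). I tighten clockwise, 143° in all.

move_arm --deltas '[[[0, 0, 0, 7], [0, 0, 0, 14], [0, 0, 0, 21], [0, 0, 0, 28], [0, 0, 0, 35]]]'

```text
time: 8.5
ee_pos: [0.5496, 0.0038, 0.1818]
tcp_rot: [-89.9, -0.2, 99.3]
wrist_force: [-8.9, 11.3, 9.6]
opening: 0.0136
```

move_arm --deltas '[[[0, 0, 0, 7], [0, 0, 0, 14], [0, 0, 0, 21], [0, 0, 0, 28], [0, 0, 0, 35]]]'

```text
time: 9.0
ee_pos: [0.5506, 0.0037, 0.1818]
tcp_rot: [-89.9, -0.2, 64.3]
wrist_force: [-3.4, 10.4, 5.8]
opening: 0.0137
```

move_arm --deltas '[[[0, 0, 0, 7], [0, 0, 0, 14], [0, 0, 0, 21], [0, 0, 0, 28], [0, 0, 0, 35]]]'

```text
time: 9.5
ee_pos: [0.5514, 0.003, 0.1818]
tcp_rot: [-89.9, -0.1, 29.3]
wrist_force: [1.2, 5.4, 5.0]
opening: 0.0137
```

```bash
python3 st.py
```

```text
9.5 [  0.3   4.3   3.9  89.5   0.1 -29.1] [0.5514 0.003  0.1818] [-89.94  -0.11  29.31] [1.2 5.4 5. ] [ 1.14 -0.15  0.34] 0.013715898010031456
tcp shaker y -0.013699633715700215 force along y 5.4929978956628185
stop 4093 [  14.7 -138.4  138.8   14.2    1.2] y pct [-0.1438 -0.1391 -0.1309]
rack 23838 [ -1.6 -90.5  80.  120.   89.9] y pct [-0.129  -0.0903 -0.0513]
plate 3960 [-1.00e-01 -2.48e+01  5.14e+01  1.60e+02  8.99e+01] y pct [-0.0502 -0.046  -0.0016]
block 11761 [ -1.8 -14.9  44.2 166.3  89.9] y pct [-0.0366 -0.0213  0.0059]
```

Stable. Now the rest, 38° to the end stop, going slowly at the end.

move_arm --deltas '[[[0, 0, 0, 8], [0, 0, 0, 16], [0, 0, 0, 24], [0, 0, 0, 30], [0, 0, 0, 34]]]'

```text
time: 10.05
ee_pos: [0.5517, 0.0019, 0.1819]
tcp_rot: [-90.0, -0.1, -4.7]
wrist_force: [1.6, 0.3, 5.3]
opening: 0.0139
```

move_arm --deltas '[[[0, 0, 0, 2], [0, 0, 0, 4], [0, 0, 0, 5], [0, 0, 0, 5]]]'

```text
time: 10.45
ee_pos: [0.5517, 0.0018, 0.1819]
tcp_rot: [-90.0, -0.1, -9.5]
wrist_force: [1.9, 0.1, 5.5]
opening: 0.0138
```

```bash
python3 st.py
```

```text
10.45 [ 0.2  4.4  3.9 89.5 -0.   9.6] [0.5517 0.0018 0.1819] [-90.    -0.1   -9.45] [1.9 0.1 5.5] [ 0.05 -0.38  0.57] 0.013844929758636895
tcp shaker y -0.014782343479096785 force along y 0.3664507722290831
stop 2725 [  -0.5 -133.8   24.1  169.1   88.6] y pct [-0.1439 -0.1399 -0.1298]
rack 16838 [ -1.7 -90.1  80.1 120.   89.8] y pct [-0.1285 -0.0858 -0.0508]
plate 3390 [-23.2 -28.6 116.5  55.    5.5] y pct [-0.0506 -0.0461 -0.0002]
block 10287 [ -0.5 -17.6 169.1  50.1   0.2] y pct [-0.0424 -0.0153  0.0068]
```

At -9.5° the moment has risen to 0.57 N m, so the knob is on its end stop. I release and rise.

move_arm --deltas '[[[0, 0, 0, 0], [0, 0, 0, 0], [0, 0, 0, 0], [0, 0, 0, 0], [0, 0, 0, 0]]]' --claw 0.085

```text
time: 11.0
ee_pos: [0.551, 0.0018, 0.1811]
tcp_rot: [-90.0, 0.0, -9.5]
wrist_force: [0.1, 0.3, -0.3]
opening: 0.0843
```

move_arm --deltas '[[[0, -0.03, 0, 0], [0, -0.07, 0, 0], [0, -0.11, 0, 0], [0, -0.13, 0, 0], [0, -0.13, 0, 0]]]'

```text
time: 11.5
ee_pos: [0.5518, 0.0019, 0.3146]
tcp_rot: [-90.0, -0.3, -9.5]
wrist_force: [0.4, -0.8, 0.6]
opening: 0.0852
```

```bash
python3 st.py; cat >> wr.py <<'E'
E
python3 wr.py
```

```text
11.5 [  0.2   7.9  22.7 104.5   0.    9.7] [0.5518 0.0019 0.3146] [-89.95  -0.28  -9.48] [ 0.4 -0.8  0.6] [ 0.04 -0.05 -0.02] 0.0852458308258349
tcp shaker y -0.014720322096898811 force along y -0.7821360701902109
stop 1689 [  -0.5 -132.8   23.   168.8   89.4] y pct [-0.1436 -0.138  -0.1298]
rack 7162 [ -1.7 -90.   79.9 119.5  89.9] y pct [-0.1287 -0.0867 -0.0506]
plate 1652 [ -0.4 -25.3 160.1  52.6   1.3] y pct [-0.0502 -0.0454 -0.0001]
block 5271 [ -0.3 -17.4  49.8 169.3  89.9] y pct [-0.0421 -0.0147  0.0069]
11.55 [  0.2   7.9  22.5 104.4   0.    9.7] [0.5516 0.0018 0.3124] [-89.98  -0.13  -9.48] [ 0.1  0.2 -1.1] [ 0.01 -0.04 -0.01] 0.08533598466835042
wrist [245, 141, 20, 88, 1587] [550.7   2.1  15.   69.1  81.4] top [550.8   2.1  14.9  68.9  81.6] 0.2107668432138468
scene [253, 150, 9, 20, 116] [5.558e+02 2.000e-01 1.490e+01 6.800e+01 7.980e+01] top [ 5.554e+02 -5.000e-01  1.490e+01  6.730e+01  8.150e+01] 0.21150781767629057
side [250, 174, 20, 14, 140] [549.1   6.5  16.4  67.6  83.3] top [548.4   6.4  14.9  64.8  82. ] 0.20965152215212252
```

View pics/w1.png

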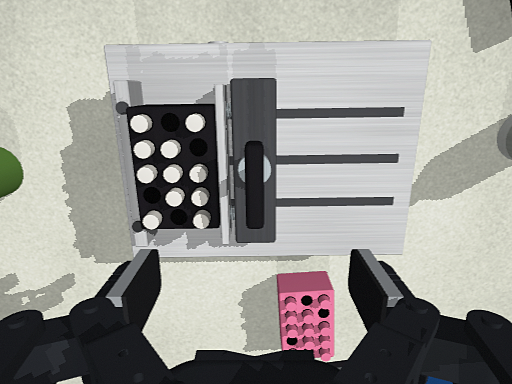

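The wrist view shows the rack at (172,165) hard against the stop (125,165), the plate at (222,165), and the bar at (254,185) parallel to the block. The gripper is clear, so I hand in.

```bash
python3 -c "
from workcell import *
print(job_done())"
```

```text
the job is handed in; nothing more can be done
None
```

I handed the job in at about 11.7 s of the 66 s allowed; the hand-in reports no verdict. I turned the knob to about 2.5 rad, slid the clamp about 105 mm so it pushed the rack home, turned the knob tight, then let go and moved clear.

Last checks, from the wrist camera after release:
- **Knob:** the bar lies at -8.5°, against -8.65° for the shaker, so it is at about 0 rad. The moment had risen to 0.57 N m at the end stop before I let go.
- **Springs:** squeezed about 6 mm by geometry. Before tightening, the push of about 9.7 N agreed with that.
- **Rack:** centre about 40 mm from the stop's face, square within about 0.2°, and it looked flat. I checked its height only by its top face being found in the expected range.
- **Disagreements:** the three cameras differed by up to about 7 mm on the knob's position. I used the wrist view because its sizes matched the given ones. The gripper's hold was off the knob's axis by about 1.8 mm, which gave up to about 20 N sideways during the turn and vanished on the way back.
- **Bystanders:** I did not re-measure them; the arm's path stayed well away from them.

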